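# Clamp a mortar test prism in its fixture

### The job

First push the grey mortar prism along its channel, away from the open end, until its far end is up against the aluminium end stop. Then push the red-handled clamp lever inwards over the prism, past its dead point, until it snaps into lock. Only push with the fingertips: do not lift the prism out of its channel, and leave the bottle, tin and beaker where they stand.

Things in the scene. Friction and masses are not known exactly. Their poses are not given: they have to be found in the camera images.
- fixture: Clamping fixture, fixed: blue base plate 12 mm thick, x -150 to 125 mm, y -65 to 125 mm from the origin, which is on the bench under the channel's centre line. x runs along the channel from its open end to the stop, z up. Channel 45 mm wide about y = 0, between aluminium rails 12 mm wide, tops at z = 22 mm, x -120 to 100 mm. The toggle clamp stands on the +y side.
- stop_face (a point): Centre of the face of the aluminium end stop, at fixture x = +100 mm, y = 0, z = 32 mm, facing -x. The stop is 69 mm wide, 15 mm thick, its top 46 mm above the bench.
- prism_center (a point): Centre of the loose grey mortar prism, 160 mm long (x, along the channel) x 40 x 40 mm, about 0.4 to 0.75 kg. It lies on the base plate: underside 12 mm, centre 32 mm, top 52 mm above the bench; 2.5 mm play to each rail. Starts 35 to 80 mm short of the stop; home, its centre is at fixture x = +20 mm, y = 0.
- clamp_lever (a joint): Lever angle (rad) about the fixture's x. 0 = open, leaning 40 degrees out to the fixture's +y; grows as it is pushed inwards (-y). Upright 0.698, dead point about 0.85, lock 1.134 (leaning 25 degrees inwards). Before the dead point it springs back to 0 if let go; past it, it snaps to lock and stays. The knob resists with 7 N (up to 20 N with rubbing) at first, next to nothing near the dead point.
- lever_knob (a point): Centre of the round red knob, 32 mm in diameter, at the free end of the lever, 120 mm from the pivot; moves with the lever. Below it the red grip is 20 mm thick for 70 mm, then a 12 mm steel rod. In the open position it is about 177 mm above the bench, at fixture y = +167 mm; at most 205 mm above the bench, when upright. The space outside it (+y side) is free.
- lever_pivot (a point): Point on the lever's pivot axis, at fixture x = +10, y = +90, z = +85 mm; the axis is parallel to the fixture's x axis. Two dark side plates hold it: x -9 to 29 mm, y 62 to 104 mm, up to 96 mm above the bench.
- clamp_foot (a point): Underside of the black rubber foot, 18 mm in diameter, on the steel clamp arm (16 mm wide). The arm is raised when the lever is open (60 degrees above level, top about 155 mm above the bench) and swings down with the lever, until the foot presses on the prism's top at fixture x = +10 mm, y = 0.
- wash_bottle_center (a point): Centre of a loose white bottle with a red cap, 60 mm in diameter, 150 mm tall. Bystander.
- sample_tin_center (a point): Centre of a loose pale metal sample tin, 68 mm in diameter, 75 mm tall. Bystander.
- beaker_center (a point): Centre of a loose clear open beaker, 64 mm in diameter, 85 mm tall. Bystander.
There are look-alikes about, which are no part of the job. What is meant by the part that bears prism_center is not purple, and is the smaller of those in its own colour.

How it is judged (in metres and radians):
On the way, in this order (a step that is already met when the one before it is completed fails the run):
1. the prism is against the end stop (gap under 4 mm) while the lever is still open (x of prism_center in the frame of fixture above 0.016 m and value of joint clamp_lever below 0.4 rad), for 0.2 s.
2. the lever has snapped into lock (value of joint clamp_lever above 1.05 rad), for 0.2 s.
At the end, for the whole second after the job is handed in: the lever is in lock (over 1.05 rad) and stays there, and the prism lies flat in the channel within 4 mm of the end stop, with the clamp foot down on it (foot below 55 mm above the bench) (value of joint clamp_lever above 1.05 rad and x of prism_center in the frame of fixture above 0.016 m and z of prism_center in the frame of fixture below 0.035 m and angle between prism_center's own z axis and vertical below 0.05 rad and height (world z) of clamp_foot below 0.055 m); the robot touches nothing.
It fails at once if the prism is lifted more than 8 mm, or tipped (z of prism_center in the frame of fixture above 0.04 m or angle between prism_center's own z axis and vertical above 0.15 rad).
It fails at once if the bottle, tin or beaker is moved more than 15 mm (distance of any of wash_bottle_center, sample_tin_center, beaker_center from where it was at the start of the episode above 0.015 m).
It also fails if it takes over 51 s, if anything falls off the work surface, if the arm or the gripper's body presses on something with over 40 N, if the wrist force passes 120 N, or if a joint passes its speed limit or range.

### The arm

A 6-joint arm with a two-finger parallel gripper is mounted at the origin on the work surface. World frame = base frame: x ahead of the robot, y to its left, z up, the work surface at z = 0. Lengths are in m, angles in degrees, forces in N, time in s.
With the tool pointing down it reaches from about 0.35 to 0.875 m from the base axis. Payload 4.2 kg.
Tool frame: the origin (TCP) lies between the finger pads; the fingertips stand 25 mm ahead of it and the grasp point (between the pads) lies 6 mm ahead of it (r.tips_ahead is the distance from the TCP to the fingertips, in m); z points along the fingers, y is the direction in which the jaws open and shut (so a half turn about z gives the same grasp; the last joint's range is limited). The gripper opens to 87 mm and grips with 3 to 60 N. Pads are 19 mm wide; open, the fingers measure 117 mm over their backs; the gripper's body (75 mm by 190 mm) begins 51 mm behind the grasp point.
Start: joints at [-53.365, 22.042, 0.453, 0, -68.411, -14.817], TCP at [0.232, -0.58, 0.248] pointing down, gripper open.
Joint ranges: [-179.83, 179.83], [-69.29, 118.12], [-61.27, 80.66], [-181.25, 117.63], [-171.15, -9.14], [-177.46, 177.46]. Speed limits (degrees/s): [159.86, 159.86, 180, 180, 180, 180].

### API

Orientations are given as a 3x3 rotation matrix whose columns are the frame's x, y, z axes.
In Python, from station import r, vision, finish_job gives the robot as it stands.
- The arm moves only by the shell command python3 -m jog 'ROWS'. ROWS is a JSON object of lists of equal length, an entry for each row: "rot": the turn, a rotation vector about the world's x, y, z in degrees, a list of three; "delta_pos": the shift along the world's x, y, z in mm, a list of three; "grip": the opening in per cent of the stroke, from 0 (shut) to 100 (fully open). A call has 1 to 10 rows; each row shifts and turns the commanded pose from where the row before left it; what a row does not reach is not made up. A row lasts 1/12 s, in which the tool goes at most 41.7 mm and 7.16 degrees, less where a joint would pass 70% of its speed; a pose out of reach is approached as far as the arm can. A call with a gripper value outside its range is refused whole. The fingers move at their own pace and stop on an object; the grip force is fixed at half the most. Time passes only in rows, so rows that do not move let the fingers close. It gives the time, the measured TCP pose, the force and the opening at its end, in the units of the state.
- r.sense(): the state, without advancing time (a new reading comes with each control period).
- vision.capture(name): name is "scene" or "top"; returns a dict with "frame" (420x560x3 uint8, red, green, blue), "K" (3x3 intrinsics, pixels), "xyz" and "orientation" of the camera in the world. Camera axes: x right, y up, looking along -z (the intrinsics and any distortion apply to the point x, -y, -z); pixel columns grow to the right and rows downward; lengths in m; the calibration is good to about 2 mm. A picture is of the moment at which its call begins. There is no depth.
- finish_job(): hands the job in, once; it reports no verdict.
The state is a dict: "time_s": time; "joints": joint angles; "joint_velocities": joint speeds; "effort": joint torques, N m; "tcp_pos": TCP position; "ee_rot": TCP orientation; "wrist_force": force on the tool from outside, world axes, zero at the start; "moment": the same for the moment, N m; "gripper_width": opening from 0.0 (shut) to 1.0 (fully open).
Only numpy, scipy, OpenCV 4.12 (cv2) and the standard library are available. Lean on these libraries where they do the work, as an engineer would, in place of code of your own. Each camera call takes 0.05 s, during which the arm holds its last target. There are 200 camera calls.

## Working session

There is one attempt and no reset: what is moved stays moved. The work goes in short steps, Python scripts to look and compute and a shell command to move; the robot and the scene stay as the last step left them, time stands still between calls to the robot, and variables do not carry over. Pictures are saved under pics/ and viewed, about 8 in all and at most 12, crops included, and the job is handed in when it is done.

```bash
mkdir -p pics; python3 - <<'E'
from station import r, vision
import cv2,numpy as np
for n in("scene","top"):
    c=vision.capture(n); cv2.imwrite(f"pics/{n}0.png",cv2.resize(c["frame"][:,:,::-1],(784,588),interpolation=cv2.INTER_CUBIC))
    print(n,[k for k in c],c["K"],c["xyz"],np.round(c["orientation"],4).tolist())
s=r.sense();print(s["time_s"],s["tcp_pos"],np.round(s["ee_rot"],3).tolist(),s["gripper_width"])
E
```

```text
scene ['frame', 'K', 'xyz', 'orientation'] [[413.40080485   0.         280.49908093]
 [  0.         413.40080485 211.355127  ]
 [  0.           0.           1.        ]] [ 1.08199468 -0.02799012  0.88061427] [[-0.0639, -0.7964, 0.6014], [0.9979, -0.0542, 0.0342], [0.0054, 0.6024, 0.7982]]
top ['frame', 'K', 'xyz', 'orientation'] [[442.15509381   0.         282.76570481]
 [  0.         442.15509381 207.72641217]
 [  0.           0.           1.        ]] [ 0.3631973  -0.07524161  1.02923907] [[0.0286, 0.988, -0.1519], [-0.9996, 0.0274, -0.0096], [-0.0054, 0.1521, 0.9883]]
0.1 [ 0.23212872 -0.57976204  0.24655966] [[-0.928, -0.372, -0.001], [-0.372, 0.928, 0.002], [0.0, 0.002, -1.0]] 0.998830126567897
```

View pics/scene0.png

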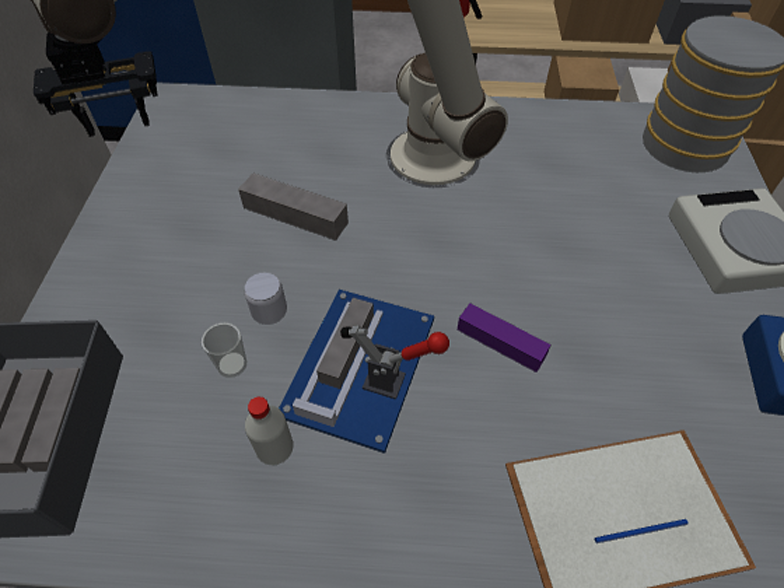

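View pics/top0.png

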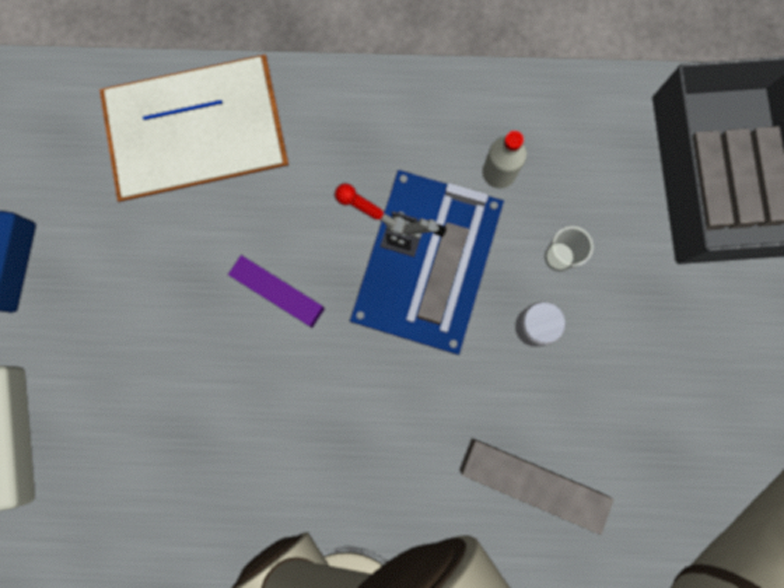

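The scene and top views (scaled by 1.4) show the fixture with the prism in its channel. In the top view, the base corners are near (399,170), (504,201), (460,354) and (351,322), with the stop at (466,194) and the knob at (345,194). The purple prism and the large grey one outside the fixture are look-alikes. Next I'll enlarge both views.

```bash
python3 - <<'E'
from station import r, vision
import cv2
t=vision.capture("top")["frame"][:,:,::-1][115:260,225:425]
s=vision.capture("scene")["frame"][:,:,::-1][200:330,170:330]
cv2.imwrite("pics/t1.png",cv2.resize(t,None,fx=4,fy=4,interpolation=cv2.INTER_CUBIC))
cv2.imwrite("pics/s1.png",cv2.resize(s,None,fx=4.5,fy=4.5,interpolation=cv2.INTER_CUBIC))
E
```

```text
(no output)
```

View pics/t1.png

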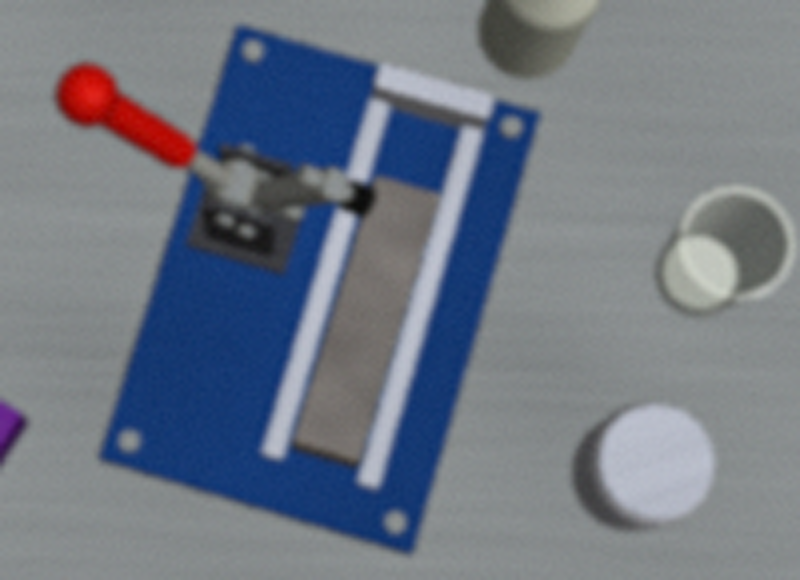

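View pics/s1.png

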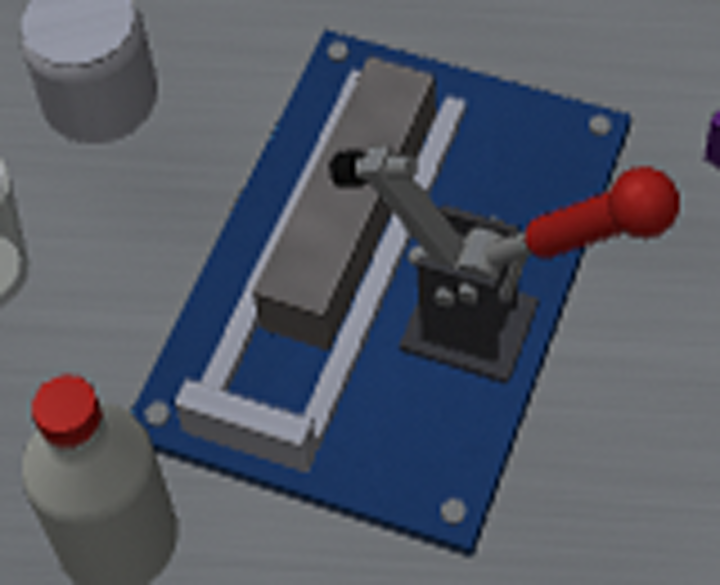

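```bash
cat > h.py <<'E'
from station import r, vision
import numpy as np, json
from scipy.optimize import least_squares
C={n:vision.capture(n) for n in("top","scene")}
CR={"top":(225,115,4),"scene":(170,200,4.5)}
def full(n,p):
    a,b,f=CR[n]; return np.array([a+(p[0]+.5)/f-.5,b+(p[1]+.5)/f-.5])
def proj(n,P):
    c=C[n]; q=(np.array(P)-c["xyz"])@np.array(c["orientation"]); q=q*[1,-1,-1]
    h=q@np.array(c["K"]).T; return h[:2]/h[2]
def tri(a,b):
    s=least_squares(lambda P:np.r_[proj("top",P)-full("top",a),proj("scene",P)-full("scene",b)],[.6,0,.1]); return s.x,np.round(s.fun,1)
E
python3 - <<'E'
from h import *
M=[("top",(239,26),(125,125,12)),("top",(540,112),(125,-65,12)),("top",(413,552),(-150,-65,12)),("top",(101,459),(-150,125,12)),
("scene",(630,115),(-150,125,12)),("scene",(325,30),(-150,-65,12)),("scene",(472,553),(125,125,12))]
def W(p,f):
    c,s=np.cos(p[2]),np.sin(p[2]); f=np.array(f)/1000
    return np.array([p[0]+c*f[0]-s*f[1],p[1]+s*f[0]+c*f[1],f[2]+p[3]])
s=least_squares(lambda p:np.concatenate([proj(n,W(p,f))-full(n,u) for n,u,f in M]),[.6,-.1,-.2,0]);p=s.x
print("pose",p[:2],np.degrees(p[2]),"dz",p[3],np.round(s.fun,1))
def F(P):
    c,s=np.cos(p[2]),np.sin(p[2]);d=P-[p[0],p[1],0];return np.round([1e3*(c*d[0]+s*d[1]),1e3*(-s*d[0]+c*d[1]),1e3*d[2]],1)
for n,a,b in[("knob",(87,94),(645,202)),("near+",(293,443),(437,75)),("near-",(357,462),(365,57)),("far-",(440,192),(257,293))]:
    P,e=tri(a,b);print(n,P.round(4),F(P),e)
c,s=np.cos(p[2]),np.sin(p[2]);print("ex",c,s)
for q in[(-190,0,40),(-160,0,40),(-60,0,40),(10,230,160),(10,167,177),(10,40,190)]:print(q,W(p,q).round(4))
E
```

```text
pose [ 0.57845546 -0.14843356] -15.242984039943574 dz -0.001979303927664287 [-1.  -0.5  0.  -0.  -0.   0.8 -1.   0.2 -0.3  0.4 -1.   0.1 -0.8  0.1]
knob [0.6322 0.0109 0.1791] [ 10.  167.9 179.1] [-0.6  0.  -0.6  0. ]
near+ [ 0.4747 -0.0988  0.051 ] [-113.2   20.6   51. ] [-0.7  0.  -0.8 -0. ]
near- [ 0.4652 -0.1369  0.0515] [-112.3  -18.6   51.5] [ 0.3 -0.   0.4  0. ]
far- [ 0.6196 -0.1782  0.0538] [ 47.5 -17.9  53.8] [-0.9  0.1 -0.9 -0.1]
ex 0.9648195251894263 -0.2629130727317492
(-190, 0, 40) [ 0.3951 -0.0985  0.038 ]
(-160, 0, 40) [ 0.4241 -0.1064  0.038 ]
(-60, 0, 40) [ 0.5206 -0.1327  0.038 ]
(10, 230, 160) [0.6486 0.0708 0.158 ]
(10, 167, 177) [0.632  0.0101 0.175 ]
(10, 40, 190) [ 0.5986 -0.1125  0.188 ]
```

Each measured point agrees with the given sizes: the knob is at fixture (10, 168, 179) mm, and the prism top is at about 52 mm. The near end is at x ≈ -113 mm, so it needs a push of about 53 mm. I'll move over the open end with the jaws shut and lined up across the channel.

```bash
python3 -m jog '{"delta_pos":[[10,24,0],[10,24,0],[10,24,0],[10,24,0],[10,24,0],[10,24,0],[10,24,0],[10,24,0],[10,24,0],[10,24,0]],"rot":[[0,0,-3.7],[0,0,-3.7],[0,0,-3.7],[0,0,-3.7],[0,0,-3.7],[0,0,-3.7],[0,0,-3.7],[0,0,-3.7],[0,0,-3.7],[0,0,-3.7]],"grip":[0,0,0,0,0,0,0,0,0,0]}' && python3 -m jog '{"delta_pos":[[10,24,0],[10,24,0],[10,24,0],[10,24,0],[10,24,0],[10,24,0],[10,24,0],[10,24,0],[10,24,0],[10,24,0]],"rot":[[0,0,0],[0,0,0],[0,0,0],[0,0,0],[0,0,0],[0,0,0],[0,0,0],[0,0,0],[0,0,0],[0,0,0]],"grip":[0,0,0,0,0,0,0,0,0,0]}'; python3 -c "
from station import r;s=r.sense();print(s['time_s'],s['tcp_pos'],s['ee_rot'],s['gripper_width'])"
```

```text
time_s: 1.13
tcp_pos: [0.3326, -0.339, 0.2477]
ee_rot: [[-0.964, 0.265, 0.0], [0.265, 0.964, -0.0], [-0.0, -0.0, -1.0]]
wrist_force: [-0.8, -0.1, -0.7]
gripper_width: 0.324
time_s: 1.97
tcp_pos: [0.4325, -0.0989, 0.2478]
ee_rot: [[-0.965, 0.262, 0.001], [0.262, 0.965, 0.0], [-0.001, 0.0, -1.0]]
wrist_force: [0.0, -1.0, 0.8]
gripper_width: 0.004
1.9667 [ 0.4325338  -0.09891979  0.24778167] [[-9.65143308e-01  2.61721341e-01  5.78305101e-04]
 [ 2.61721439e-01  9.65143449e-01  1.01149627e-04]
 [-5.31674363e-04  2.48978729e-04 -9.99999828e-01]] 0.003958317489858481
```

```bash
python3 -m jog '{"delta_pos":[[-4,-9,-10],[0,0,-30],[0,0,-30],[0,0,-30],[0,0,-30],[0,0,-30],[0,0,-20],[0,0,-12],[0,0,0]],"rot":[[0,0,0],[0,0,0],[0,0,0],[0,0,0],[0,0,0],[0,0,0],[0,0,0],[0,0,0],[0,0,0]],"grip":[0,0,0,0,0,0,0,0,0]}' && python3 -m jog '{"delta_pos":[[7.7,-2.1,0],[7.7,-2.1,0],[7.7,-2.1,0],[4.8,-1.3,0],[4.8,-1.3,0],[4.8,-1.3,0],[4.8,-1.3,0],[4.8,-1.3,0],[4.8,-1.3,0],[0,0,0]],"rot":[[0,0,0],[0,0,0],[0,0,0],[0,0,0],[0,0,0],[0,0,0],[0,0,0],[0,0,0],[0,0,0],[0,0,0]],"grip":[0,0,0,0,0,0,0,0,0,0]}'; python3 - <<'E'
from h import *
import cv2
t=C["top"]["frame"][:,:,::-1][115:260,225:425]
s=C["scene"]["frame"][:,:,::-1][200:330,170:330]
a=cv2.resize(t,(400,290),interpolation=cv2.INTER_CUBIC);b=cv2.resize(s,(357,290),interpolation=cv2.INTER_CUBIC)
cv2.imwrite("pics/p2.png",np.hstack([a,b]))
E
```

```text
time_s: 2.72
tcp_pos: [0.4265, -0.1094, 0.0532]
ee_rot: [[-0.965, 0.262, -0.006], [0.262, 0.965, -0.0], [0.006, -0.002, -1.0]]
wrist_force: [0.1, 0.1, 0.3]
gripper_width: 0.008
time_s: 3.55
tcp_pos: [0.4797, -0.1236, 0.0556]
ee_rot: [[-0.965, 0.263, -0.002], [0.263, 0.965, 0.0], [0.002, -0.0, -1.0]]
wrist_force: [-2.1, -0.3, 0.8]
gripper_width: 0.001
```

View pics/p2.png

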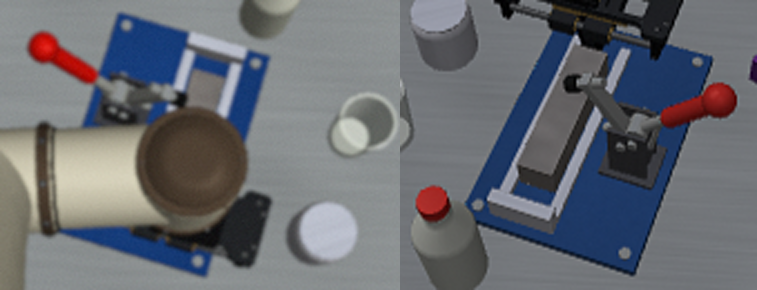

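The left panel (top) shows the arm over the open end. The right panel (scene) shows the prism moving along its channel, with the far end at (535,180), close to the stop at (525,205). The fingertip face is at x ≈ -92 mm, so about 32 mm remains. I'll go on slowly.

```bash
python3 -m jog '{"delta_pos":[[4.8,-1.1,0],[4.8,-1.1,0],[4.8,-1.1,0],[4.8,-1.1,0],[3.9,-1,0],[1.9,-0.5,0],[1.9,-0.5,0],[0,0,0],[0,0,0]],"rot":[[0,0,0],[0,0,0],[0,0,0],[0,0,0],[0,0,0],[0,0,0],[0,0,0],[0,0,0],[0,0,0]],"grip":[0,0,0,0,0,0,0,0,0]}' && python3 -m jog '{"delta_pos":[[1,-0.3,0],[1,-0.3,0],[1,-0.3,0],[0,0,0]],"rot":[[0,0,0],[0,0,0],[0,0,0],[0,0,0]],"grip":[0,0,0,0]}'
```

```text
time_s: 4.4
tcp_pos: [0.5074, -0.1297, 0.0555]
ee_rot: [[-0.965, 0.262, 0.001], [0.262, 0.965, -0.0], [-0.001, 0.0, -1.0]]
wrist_force: [-1.9, -0.3, -0.9]
gripper_width: 0.003
time_s: 4.73
tcp_pos: [0.5077, -0.13, 0.0554]
ee_rot: [[-0.965, 0.262, -0.005], [0.262, 0.965, 0.001], [0.005, -0.001, -1.0]]
wrist_force: [-7.6, 4.8, 5.2]
gripper_width: 0.007
```

```bash
python3 -m jog '{"delta_pos":[[1,-0.3,0],[1,-0.3,0],[1,-0.3,0],[0,0,0],[0,0,0],[0,0,0]],"rot":[[0,0,0],[0,0,0],[0,0,0],[0,0,0],[0,0,0],[0,0,0]],"grip":[0,0,0,0,0,0]}';  python3 - <<'E'
from h import *
import cv2
s=C["scene"]["frame"][:,:,::-1][240:310,190:270]
cv2.imwrite("pics/p3.png",cv2.resize(s,None,fx=7,fy=7,interpolation=cv2.INTER_CUBIC))
E
```

```text
time_s: 5.23
tcp_pos: [0.5078, -0.1305, 0.055]
ee_rot: [[-0.965, 0.263, -0.011], [0.263, 0.965, 0.002], [0.011, -0.001, -1.0]]
wrist_force: [-12.5, 8.5, 8.0]
gripper_width: 0.005
```

View pics/p3.png

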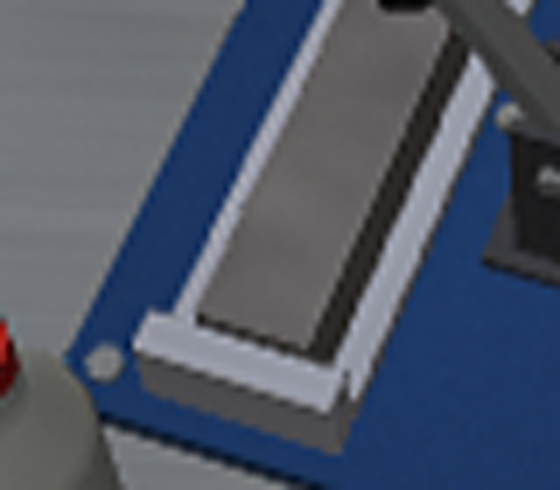

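The enlarged scene crop shows the prism's far edge at (200,318)–(320,358), directly at the stop's top edge. Motion has stalled with the force rising to 14 N, so the prism is seated. I'll back off, rise and measure the gap.

```bash
python3 -m jog '{"delta_pos":[[-5,1.3,0],[-10,2.6,0],[-15,4,5],[0,0,30],[0,0,40],[0,0,40],[0,0,40],[-20,30,40],[-20,30,10],[-20,30,0]],"rot":[[0,0,0],[0,0,0],[0,0,0],[0,0,0],[0,0,0],[0,0,0],[0,0,0],[0,0,0],[0,0,0],[0,0,0]],"grip":[0,0,0,0,0,0,0,0,0,0]}';  python3 - <<'E'
from h import *
import cv2
t=C["top"]["frame"][:,:,::-1][130:200,285:365]
s=C["scene"]["frame"][:,:,::-1][240:310,190:270]
z=lambda i:cv2.resize(i,None,fx=5,fy=5,interpolation=cv2.INTER_CUBIC)
cv2.imwrite("pics/p4.png",np.hstack([z(t),z(s)]))
p=[.57846,-.14843,np.radians(-15.243)];c,sn=np.cos(p[2]),np.sin(p[2])
for n,o in(("top",(285,130)),("scene",(190,240))):
  for lab,fx,fz in(("stoptop",100,44),("gap0",100,50),("gap4",96,50)):
    for fy in(20,-20):
      P=[p[0]+(c*fx-sn*fy)/1e3,p[1]+(sn*fx+c*fy)/1e3,fz/1e3]
      print(n,lab,fy,((proj(n,P)-o+.5)*5-.5).round(0))
E
```

```text
time_s: 6.17
tcp_pos: [0.4308, -0.0394, 0.2562]
ee_rot: [[-0.965, 0.263, 0.014], [0.263, 0.965, 0.002], [-0.013, 0.006, -1.0]]
wrist_force: [0.6, 0.6, 0.1]
gripper_width: 0.001
top stoptop 20 [195.  42.]
top stoptop -20 [279.  66.]
top gap0 20 [197.  38.]
top gap0 -20 [280.  62.]
top gap4 20 [194.  46.]
top gap4 -20 [278.  70.]
scene stoptop 20 [215. 259.]
scene stoptop -20 [132. 232.]
scene gap0 20 [214. 253.]
scene gap0 -20 [130. 226.]
scene gap4 20 [217. 245.]
scene gap4 -20 [134. 219.]
```

View pics/p4.png

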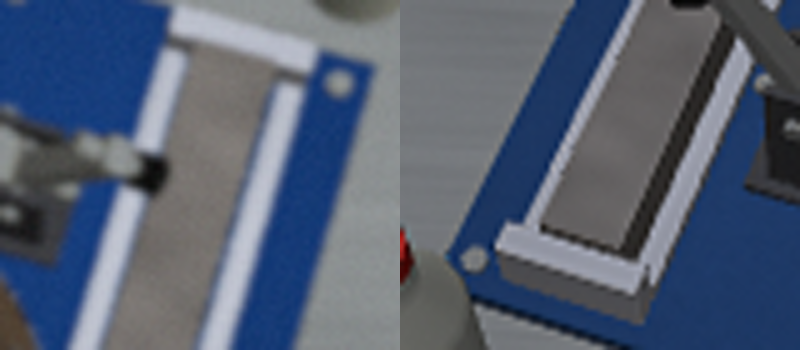

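Scene panel: the prism's far edge, (544,228)–(620,250), leaves a strip of about 7 px above the stop edge. Contact predicts 6 px and a 4 mm gap about 14 px, so it is seated. The top panel shows no blue gap at (195,43)–(278,67). Next is the lever; I'll check the last joint before turning the tool 90°.

```bash
python3 -c "
from station import r;s=r.sense();print(s['joints'],s['tcp_pos'])"
```

```text
[ 1.68192740e+01  1.95408145e+00 -2.47966335e+01 -1.83630062e-02
 -6.27803056e+01 -1.21713463e+02] [ 0.42738062 -0.03766686  0.25381698]
```

```bash
python3 -m jog '{"delta_pos":[[10,14,0],[10,14,0],[15,14,0],[18,14,0],[18,10,0],[18,10,0],[18,9,0],[18,7,0],[18,3,0],[18,2,0]],"rot":[[0,0,6.5],[0,0,6.5],[0,0,6.5],[0,0,6.5],[0,0,6.5],[0,0,6.5],[0,0,6.5],[0,0,6.5],[0,0,6.5],[0,0,6.5]],"grip":[0,0,0,0,0,0,0,0,0,0]}' && python3 -m jog '{"delta_pos":[[18,1,0],[18,1,0],[14,0,0],[8,0,0],[0,0,0],[0,0,0]],"rot":[[0,0,6.5],[0,0,6.5],[0,0,6.5],[0,0,5.5],[0,0,0],[0,0,0]],"grip":[0,0,0,0,0,0]}'; python3 -c "
from station import r;s=r.sense();p=s['tcp_pos'];print(s['joints'],p)
import numpy as np;d=np.array(p[:2])-[.57846,-.14843];c,k=.96482,-.26291;print(c*d[0]+k*d[1],-k*d[0]+c*d[1])"
```

```text
time_s: 7.1
tcp_pos: [0.5913, 0.0571, 0.252]
ee_rot: [[-0.64, -0.768, 0.004], [-0.768, 0.64, 0.001], [-0.003, -0.003, -1.0]]
wrist_force: [0.0, -0.5, -0.4]
gripper_width: 0.004
time_s: 7.6
tcp_pos: [0.6476, 0.0584, 0.2512]
ee_rot: [[-0.265, -0.964, 0.001], [-0.964, 0.265, 0.0], [-0.0, -0.001, -1.0]]
wrist_force: [-0.4, 0.2, -0.5]
gripper_width: 0.005
[ 1.93876995e+01  2.43498186e+01  4.58863451e+00  2.20525052e-02
 -7.01639852e+01 -3.47468661e+01] [0.64760187 0.05838598 0.25123477]
0.012335471386933833 0.21771827823738565
```

```bash
python3 -m jog '{"delta_pos":[[-1.5,0.5,-20],[0,0,-20],[0,0,-18],[-2,-7.7,0],[-2,-7.7,0],[-2,-7.7,0],[-1.6,-5.8,0],[-1.6,-5.8,0],[-1.6,-5.8,0],[0,0,0]],"rot":[[0,0,0],[0,0,0],[0,0,0],[0,0,0],[0,0,0],[0,0,0],[0,0,0],[0,0,0],[0,0,0],[0,0,0]],"grip":[0,0,0,0,0,0,0,0,0,0]}';  python3 - <<'E'
from h import *
import cv2
p=r.sense()['tcp_pos'];d=np.array(p[:2])-[.57846,-.14843];c,k=.96482,-.26291;print(c*d[0]+k*d[1],-k*d[0]+c*d[1])
s=C["scene"]["frame"][:,:,::-1][150:330,170:370]
cv2.imwrite("pics/p5.png",cv2.resize(s,None,fx=3,fy=3,interpolation=cv2.INTER_CUBIC))
E
```

```text
time_s: 8.43
tcp_pos: [0.6386, 0.0251, 0.2021]
ee_rot: [[-0.26, -0.965, 0.019], [-0.965, 0.261, 0.012], [-0.017, -0.015, -1.0]]
wrist_force: [-4.3, 21.2, 15.1]
gripper_width: 0.008
0.013144237135574811 0.18300344279542877
```

View pics/p5.png

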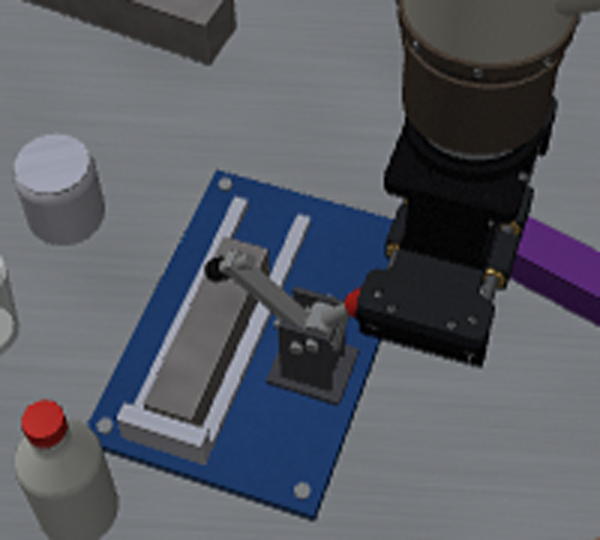

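The fingers are on the knob at (352,302), but the tips are at z ≈ 177 mm. That's level with the knob's centre, and they're riding up on it (Fz = 15 N). I'll back off, go lower and push again.

```bash
python3 -m jog '{"delta_pos":[[2,7.7,0],[2,7.7,0],[2.5,9.6,0],[0,0,0],[0,0,0],[0,0,0]],"rot":[[0,0,0],[0,0,0],[0,0,0],[0,0,0],[0,0,0],[0,0,0]],"grip":[0,0,0,0,0,0]}'
```

```text
time_s: 9.03
tcp_pos: [0.6405, 0.0428, 0.1931]
ee_rot: [[-0.262, -0.965, -0.001], [-0.965, 0.262, -0.001], [0.001, 0.001, -1.0]]
wrist_force: [0.2, 0.5, -0.5]
gripper_width: 0.005
```

```bash
python3 -m jog '{"delta_pos":[[0,0,-11],[0,0,0],[0,0,0],[-1.6,-5.8,0],[-1.6,-5.8,0],[-1.6,-5.8,0],[-1.6,-5.8,0],[-1.6,-5.8,0],[-1.6,-5.8,0],[0,0,0]],"rot":[[0,0,0],[0,0,0],[0,0,0],[0,0,0],[0,0,0],[0,0,0],[0,0,0],[0,0,0],[0,0,0],[0,0,0]],"grip":[0,0,0,0,0,0,0,0,0,0]}';  python3 - <<'E'
from h import *
p=r.sense()['tcp_pos'];d=np.array(p[:2])-[.57846,-.14843];c,k=.96482,-.26291;print(c*d[0]+k*d[1],-k*d[0]+c*d[1])
E
```

```text
time_s: 9.87
tcp_pos: [0.6352, 0.0121, 0.1877]
ee_rot: [[-0.26, -0.966, 0.015], [-0.966, 0.26, 0.006], [-0.009, -0.013, -1.0]]
wrist_force: [1.7, 8.9, 6.4]
gripper_width: 0.007
0.012162497204351856 0.16914596623195927
```

```bash
python3 -m jog '{"delta_pos":[[-1.6,-5.8,0.5],[-1.6,-5.8,0.5],[-1.6,-5.8,0.5],[-1.6,-5.8,0.5],[-1.6,-5.8,0],[-1.6,-5.8,0],[-1.6,-5.8,0],[-1.6,-5.8,0],[-1.6,-5.8,0],[0,0,0]],"rot":[[0,0,0],[0,0,0],[0,0,0],[0,0,0],[0,0,0],[0,0,0],[0,0,0],[0,0,0],[0,0,0],[0,0,0]],"grip":[0,0,0,0,0,0,0,0,0,0]}';  python3 - <<'E'
from h import *
p=r.sense()['tcp_pos'];d=np.array(p[:2])-[.57846,-.14843];c,k=.96482,-.26291;print(c*d[0]+k*d[1],-k*d[0]+c*d[1])
import cv2
s=C["scene"]["frame"][:,:,::-1][150:330,170:370]
cv2.imwrite("pics/p6.png",cv2.resize(s,None,fx=3,fy=3,interpolation=cv2.INTER_CUBIC))
E
```

```text
time_s: 10.8
tcp_pos: [0.6159, -0.0451, 0.184]
ee_rot: [[-0.263, -0.965, -0.002], [-0.965, 0.263, -0.001], [0.001, 0.002, -1.0]]
wrist_force: [-0.4, 0.1, 0.4]
gripper_width: 0.004
0.008942463276830414 0.1102904755728578
```

View pics/p6.png

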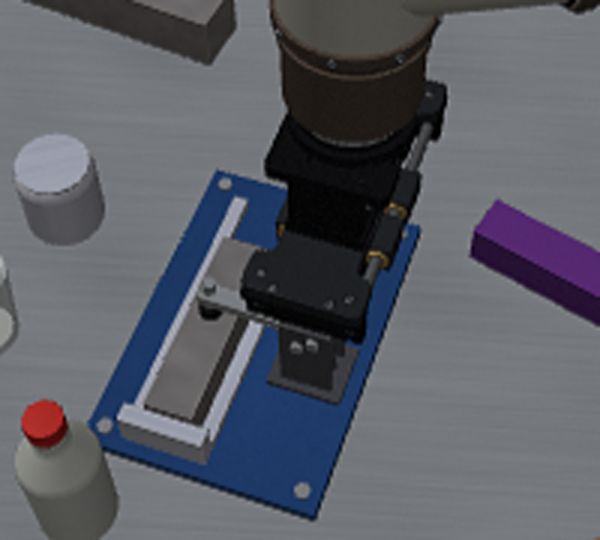

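The clamp arm is nearly level with the foot at (208,310), just above the prism, and the gripper hides the knob. The force is near zero, so the lever is close to its dead point. I'll push 20 mm further, then retreat.

```bash
python3 -m jog '{"delta_pos":[[-1.6,-5.8,0],[-1.6,-5.8,0],[-1.6,-5.8,0],[-1.1,-3.9,0],[0,0,0],[0,0,0],[0,0,0]],"rot":[[0,0,0],[0,0,0],[0,0,0],[0,0,0],[0,0,0],[0,0,0],[0,0,0]],"grip":[0,0,0,0,0,0,0]}' && python3 -m jog '{"delta_pos":[[2,7.7,0],[4,15,0],[6,23,0],[8,29,0],[8,29,0],[8,29,10],[0,10,20],[0,0,20],[0,0,20],[0,0,0]],"rot":[[0,0,0],[0,0,0],[0,0,0],[0,0,0],[0,0,0],[0,0,0],[0,0,0],[0,0,0],[0,0,0],[0,0,0]],"grip":[0,0,0,0,0,0,0,0,0,0]}';  python3 - <<'E'
from h import *
import cv2
s=C["scene"]["frame"][:,:,::-1][200:330,170:330];t=C["top"]["frame"][:,:,::-1][115:260,225:425]
cv2.imwrite("pics/p7.png",np.hstack([cv2.resize(s,(400,325),interpolation=cv2.INTER_CUBIC),cv2.resize(t,(400,325),interpolation=cv2.INTER_CUBIC)]))
E
```

```text
time_s: 11.48
tcp_pos: [0.611, -0.0649, 0.1846]
ee_rot: [[-0.262, -0.965, 0.0], [-0.965, 0.262, -0.0], [0.0, -0.0, -1.0]]
wrist_force: [-0.8, -0.6, 1.0]
gripper_width: 0.006
time_s: 12.32
tcp_pos: [0.6492, 0.0805, 0.2595]
ee_rot: [[-0.259, -0.966, 0.009], [-0.966, 0.259, 0.001], [-0.004, -0.009, -1.0]]
wrist_force: [0.2, 0.6, 1.2]
gripper_width: 0.004
```

View pics/p7.png

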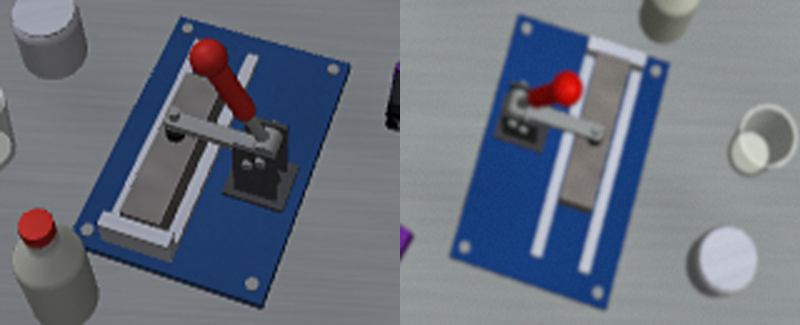

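The lever leans inwards with its knob at (209,57) in the scene panel and (567,88) in the top panel, and the foot is down on the prism. The bystanders haven't moved. I'll triangulate the knob and the prism's ends.

```bash
python3 - <<'E'
from h import *
import h,cv2
p=[.57846,-.14843];c,k=.96482,-.26291
def F(P):
    d=P-[p[0],p[1],0];return np.round([1e3*(c*d[0]+k*d[1]),1e3*(-k*d[0]+c*d[1]),1e3*d[2]],1)
fs=lambda u,v:((170+u/2.5-170+0)*4.5,(v/2.5)*4.5)
ft=lambda u,v:((u-400)/2*4,(v/2.2414)*4)
for n,a,b in[("knob",(567,88),(209,57)),("foot pin",(596,132),(174,117))]:
    P,e=tri(ft(*a),fs(*b));print(n,F(P),e)
# prism near end from top view alone, at z=50 mm (fit dz -2)
for u in[(560,204),(589,211)]:
    s=least_squares(lambda q:proj("top",[q[0],q[1],.051])-full("top",ft(*u)),[.5,-.1]);print("near",F(np.r_[s.x,.051]))
print(r.sense()["time_s"])
E
```

```text
knob [  9.6  40.2 196.3] [-0.6  0.  -0.6 -0. ]
foot pin [ 8.6  0.4 82.8] [-0.4  0.  -0.4 -0. ]
near [-65.6  17.3  51. ]
near [-63.  -15.8  51. ]
12.5167
```

The knob is at (9.6, 40, 196), against an expected lock position of (10, 39, 194). The coarse readings of the prism's near end (-63 to -66 mm, expected -60) need a closer look before I hand in.

```bash
python3 - <<'E'
from h import *
import cv2
p=[.57846,-.14843];c,k=.96482,-.26291
W=lambda f:np.array([p[0]+(c*f[0]-k*f[1])/1e3,p[1]+(k*f[0]+c*f[1])/1e3,f[2]/1e3])
im=np.mean([vision.capture("top")["frame"].astype(float) for _ in range(8)],0)
a=im[195:250,285:335]; b=im[125:180,315:365]
z=lambda i:cv2.resize(np.clip(i,0,255).astype(np.uint8)[:,:,::-1],None,fx=8,fy=8,interpolation=cv2.INTER_CUBIC)
cv2.imwrite("pics/p8.png",np.hstack([z(a),z(b)]))
def pr(l,f,o,s):print(l,f,((proj("top",W(f))-o+.5)*8-.5+[s,0]).round(0))
for x in(-60,-64):
  for y in(20,-20):pr("near top",(x,y,50.5),(285,195),0)
for y in(22.5,34.5,-22.5,-34.5):pr("rail end",(-120,y,20.5),(285,195),0)
for x in(100,96):
  for y in(20,-20):pr("far top",(x,y,50.5),(315,125),400)
for y in(34.5,-34.5):
  for x in(100,115):pr("stop top",(x,y,44.5),(315,125),400)
E
```

```text
near top (-60, 20, 50.5) [157.  67.]
near top (-60, -20, 50.5) [294. 108.]
near top (-64, 20, 50.5) [153.  81.]
near top (-64, -20, 50.5) [290. 121.]
rail end (-120, 22.5, 20.5) [ 85. 280.]
rail end (-120, 34.5, 20.5) [ 44. 267.]
rail end (-120, -22.5, 20.5) [236. 325.]
rail end (-120, -34.5, 20.5) [276. 337.]
far top (100, 20, 50.5) [475. 100.]
far top (100, -20, 50.5) [609. 139.]
far top (96, 20, 50.5) [471. 113.]
far top (96, -20, 50.5) [605. 152.]
stop top (100, 34.5, 44.5) [425.  93.]
stop top (115, 34.5, 44.5) [439.  45.]
stop top (100, -34.5, 44.5) [655. 159.]
stop top (115, -34.5, 44.5) [669. 111.]
```

View pics/p8.png

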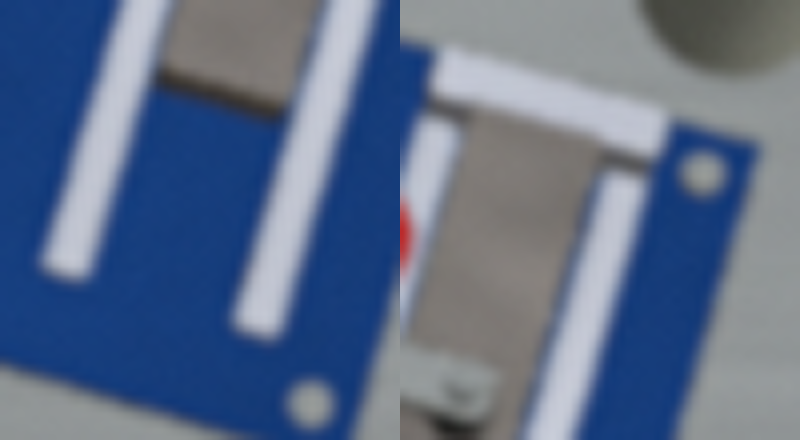

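The 8x top crops show the prism's near top edge at (163,70)–(285,103) and its far edge at (475,103)–(602,137). Both are within about 1 mm of the lines predicted for home, so the coarse reading had included the dark end face. The arm is clear, so I'm handing in.

```bash
python3 -c "
from station import finish_job; print(finish_job())"
```

```text
the job is handed in; nothing more can be done
None
```

The prism is pushed home against the end stop, the clamp lever is locked over it, and the job is handed in. It took about 13 s of the 51 s allowed, and no verdict was reported.

**What I did:**
- **Prism:** I pushed it about 53 mm with the closed fingertips until it stalled against the stop at about 14 N.
- **Lever:** I pushed the knob in from the outside. On the first try the tips rode up on the knob (Fy 21 N, Fz 15 N), so I backed off, lowered them by about 10 mm and pushed again. The lever then snapped over.

**Last checks:**
- **Lock:** the knob triangulated to fixture (9.6, 40, 196) mm, against about (10, 39, 194) expected in lock. The clamp arm is down with its foot on the prism.
- **Prism position:** the final 8x top view puts both ends within about 1 mm of home.
- **Bystanders and arm:** the bottle, tin and beaker look unmoved in the pictures, though I did not measure them. The gripper is clear of everything.

**Disagreements:** two readings put the prism's near end at -63 to -66 mm instead of -60. One was a coarse camera reading that had included the dark end face. The other was the fingertip estimate from the arm pose, -63.6 mm, which I did not explain; I went with the enlarged view.

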